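# Refit the citrus press cone and hold it down on its start spring

### The arm

A 6-joint arm with a two-finger parallel gripper is mounted at the origin on the work surface. World frame = base frame: x ahead of the robot, y to its left, z up, the work surface at z = 0. Lengths are in m, angles in rad, forces in N, time in s.
With the tool pointing down it reaches from about 0.425 to 1.125 m from the base axis. Payload 14.9 kg.
Tool frame: the origin (TCP) lies at the very end of the fingers, on their centre line; the grasp point (between the pads) lies 19 mm behind it; z points along the fingers, x is the direction in which the jaws open and shut, and the axes are right-handed (so a half turn about z gives the same grasp; the last joint's range is limited). The gripper opens to 91 mm and grips with 3 to 60 N. Pads are 32 mm wide; open, the fingers measure 118 mm over their backs; the gripper's body (76 mm by 178 mm) begins 60 mm behind the grasp point.
Start: joints at [-1.307, 0.379, 1.734, -0, 1.028, -0.033], TCP at [0.205, -0.669, 0.214] pointing down, gripper open.
Joint ranges: [-2.77, 2.77], [-0.74, 2.19], [0, 2.66], [-1.06, 4.2], [0.31, 2.87], [-3.08, 3.08]. Speed limits (rad/s): [1.89, 1.89, 2.39, 3.14, 3.14, 3.14].

### API

Orientations are given as a unit quaternion [x, y, z, w].
In Python, from station import ctrl gives the robot as it stands.
- The arm moves only by the tool apply_moves, never from a script. Its arguments are lists of equal length, an entry for each row: "offset": the shift along the tool's x, y, z in m, a list of three; "turn": the turn about the tool's z in degrees; "fingers": the gripper's target within -1 to 1 (shut at 1, half-way at 0, fully open at -1). A call has 1 to 20 rows; each row shifts and turns the pose as measured when the row begins, along the tool's axes as they then stand; what a row does not reach is not made up. A row lasts 1/12 s, in which the tool goes at most 41.7 mm and 7.16 degrees, less where a joint would pass 70% of its speed; a pose out of reach is approached as far as the arm can. A call is refused whole if a number of a shift passes 0.0417 or a number of a turn 7.16, either way. A call with a gripper value outside its range is refused whole. The fingers move at their own pace and stop on an object; "force" is the grip in N (left out, the last holds). Time passes only in rows, so rows that do not move let the fingers close. It gives the time, the measured TCP pose, the force and the opening at its end, in the units of the state.
- ctrl.get_obs(): the state, without advancing time (a new reading comes with each control period).
- ctrl.snapshot(name): name is "side" or "top" or "wrist"; returns a dict with "pixels" (420x560x3 uint8, red, green, blue), "depth" (420x560 float32, m along the optical axis (not along the pixel's ray), 0 where there is no reading), "intrinsics" (3x3 intrinsics, pixels), "R" (3x3) and "t" (3): a world point X has camera coordinates R X + t; the wrist camera has in their place "mount" (4x4, takes a point from camera to tool coordinates, whose origin is the TCP and whose axes are the tool frame's). Camera axes: x right, y down, z forward; pixel columns grow to the right and rows downward; lengths in m; the calibration is good to about 2 mm. A picture is of the moment at which its call begins: read the wrist's pose just before it.
- ctrl.job_done(): hands the job in, once; it reports no verdict.
Trained networks look in the newest picture that a camera, given by its name, has taken for a name from the list of things; names that differ only in an ending like _2 or _b are one class to them, and where a whole thing is asked for, a point or a joint stands for the part that bears it (a point fixed in the world has none). Each returns a list of dicts, best first, with "p" (0 to 1); they miss things now and then, are a little off and sometimes report something else, mostly with a low value. They report only what shows in the picture. A call takes as long as a camera call. They do not tell look-alikes from the thing itself.
- ctrl.silhouettes(camera, thing): "region" (420x560 bool, what is visible of it) and "bbox" ([left, top, width, height] in pixels, round what is visible of it).
The state is a dict: "time_s": time; "joint_positions": joint angles; "dq": joint speeds; "effort": joint torques, N m; "tcp_pos": TCP position; "ee_rot": TCP orientation; "force": force on the tool from outside, world axes, zero at the start; "ft_torque": the same for the moment, N m; "opening": finger opening in m.
Only numpy, scipy, OpenCV 4.12 (cv2) and the standard library are available. Lean on these libraries where they do the work, as an engineer would, in place of code of your own. Each camera call takes 0.05 s, during which the arm holds its last target.

### The job

The citrus press on the drinks counter is washed and unplugged. Take the large orange juicing cone off the drying rack and put it back on the drive shaft in the middle of the press: turn it until its splines mesh with the shaft and slide it fully home, then keep pushing it down against the start spring as far as it will go. Finish while still holding it pressed down there, so that I can check the start switch, and leave the small yellow cone and everything else where it stands.

Things in the scene. Friction and masses are not known exactly. Their poses are not given: they have to be found in the camera images.
- cone_big_center (a point): Centre (half-way up, on the axis) of the large orange plastic juicing cone, about 110 g, upright on the drying rack at the start. 56 mm across, 70 mm tall: straight-sided (cylinder with fine upright ribs) from its lower edge, 35 mm below this point, to 5 mm above it, then a ribbed point up to 35 mm above. Best gripped between 11 mm below and 5 mm above this point. z is its axis, up.
- cone_big_socket (a point): Centre of the large cone's lower edge and of the mouth of its splined socket: 24 mm deep, 26 mm bore, 6 teeth pointing inwards (3.4 mm wide, tips on an 18 mm circle). x points along one of the 6 gaps between teeth; over each gap runs one of the 6 long ribs that climb to the cone's point. It meshes when x lies along any of the 6 splines of the shaft, within about 7 degrees either way.
- drive: Upright splined steel drive shaft in the press bowl. Origin on its axis at the top of its round shoulder (36 mm across), on which the cone's lower edge plane rests when fully home. z up. Above the shoulder: 6 splines 4 mm wide, 14 mm tall, on a 24 mm circle, core 16 mm; x points along one, the others every 60 degrees. The gearbox holds it from turning (up to 0.3 N m). It sinks with joint spindle.
- spline_top (a point): On the shaft's axis, level with the top of its splines, 14 mm above the shoulder. From here a round pilot nose tapers from 16 to 9 mm across in 8 mm of height. It centres the cone first; if the teeth do not match, the cone stops with its lower edge at this level. Radial play in the splines is 1 mm.
- spindle (a joint): Sinking of the drive shaft against the start spring of the press, in m: 0 = up, 0.006 = pressed down to its stop. The spring starts to yield at about 9 N of push and needs about 14 N at the stop; it comes up again when released. The start switch needs more than 0.0045.
- press: Citrus press, fixed: round steel motor housing, 166 mm across, with a white open bowl on top. Origin on the counter under the shaft's axis, z up; the pouring spout sticks out 130 mm along -x, 120 mm above the counter. The shaft's shoulder is 148 mm above the counter.
- bowl_rim (a point): Centre of the press bowl's open top, on the shaft's axis, 168 mm above the counter: 180 mm across outside, about 170 mm inside. The bowl's floor with its steel strainer lies 44 mm below the rim (24 mm below the shaft's shoulder); a 40 mm wide chimney round the shaft ends 12 mm below the shoulder.
- rack: Grey drying rack, a flat tray 130 mm (x) by 240 mm (y), fixed. Origin on the counter under its centre. The two cones stand on it 12 mm above the counter, about 110 mm apart along its y, one on each side of the centre (either may be on either side); its edge is 17 mm above the counter.
- cone_small_center (a point): Centre of the small yellow juicing cone, 42 mm in diameter and 58 mm tall, standing on the rack; to be left alone.
- mug_a: White mug, 80 mm across, 92 mm tall, handle at its +y; origin under its centre. Leave it alone.
- mug_b: A second, equal white mug. Leave it alone.
- tumbler: Drinking glass, 66 mm across, 105 mm tall; origin under its centre. Leave it alone.
- spoon_pot: Red-brown pot, 86 mm across, 90 mm tall, with teaspoons standing in it up to 160 mm; origin under its centre. Leave it alone.
- carafe: Glass juice carafe, 104 mm across, 185 mm tall, black handle at its +y; origin under its centre. Leave it alone.
Mind the look-alikes: they are no part of the job. There is more than one size of the part that bears cone_big_center; the job needs the smallest.

How it is judged:
At the end, for the whole second after the job is handed in: Through the last second the large cone is meshed and fully home on the shaft (within 3 mm of its seat, within 5 mm of the axis, within about 4.5 degrees of upright), the gripper's fingers still press or grip it, and it pushes the shaft down by more than 4.5 of its 6 mm against the start spring (z of cone_big_center in the frame of drive below 0.038 m and horizontal distance between cone_big_center and drive below 0.005 m and angle between cone_big_center's own z axis and vertical below 0.08 rad and value of joint spindle above 0.0045 m and contact force between cone_big and drive above 5 N and contact force between the fingers and cone_big above 2 N); the arm keeps its last pose, push and grip.
It fails at once if the small yellow cone is moved more than 15 mm or tipped (distance of cone_small_center from where it was at the start of the episode above 0.015 m or angle between cone_small_center's own z axis and vertical above 0.3 rad).
It fails at once if a mug, the tumbler, the spoon pot or the carafe is moved more than 20 mm (distance of any of mug_a, mug_b, tumbler, spoon_pot, carafe from where it was at the start of the episode above 0.02 m).
It also fails if it takes over 51 s, if anything falls off the work surface, if the arm or the gripper's body presses on something with over 40 N, if the wrist force passes 120 N, or if a joint passes its speed limit or range.

## Working session

There is one attempt and no reset: what is moved stays moved. The work goes in short steps, Python scripts to look and compute and a tool call to move; the robot and the scene stay as the last step left them, time stands still between calls to the robot, and variables do not carry over. Pictures are saved under pics/ and viewed, and the job is handed in when it is done.

Besides the shell and the picture viewer there is one more tool, called after "Call:" as name(argument=value, ...) on one line, values as JSON. apply_moves: Moves the arm, as the interface text tells. Its arguments: {"type":"object","properties":{"offset":{"type":"array"},"turn":{"type":"array"},"fingers":{"type":"array"},"force":{"type":"number"}},"required":["offset","turn","fingers"]}

```bash
ls; mkdir -p pics; cat > h.py <<'E'
import numpy as np, cv2
from station import ctrl
from scipy.spatial.transform import Rotation as Rn
def save(s,n): cv2.imwrite('pics/'+n,cv2.cvtColor(s['pixels'],cv2.COLOR_RGB2BGR))
def pts(s,T=None,mask=None):
    K=s['intrinsics'];d=s['depth'];m=d>0
    if mask is not None:m&=mask
    v,u=np.nonzero(m);z=d[m]
    P=np.stack([(u-K[0,2])*z/K[0,0],(v-K[1,2])*z/K[1,1],z],1)
    if 'R' in s: return (P-s['t'])@s['R'],u,v
    M=s['mount'];P=P@M[:3,:3].T+M[:3,3]
    o=T; return P@Rn.from_quat(o['ee_rot']).as_matrix().T+o['tcp_pos'],u,v
E
python3 - <<'E'
from h import *
print(ctrl.get_obs())
for n in('top','side'):
    s=ctrl.snapshot(n);save(s,n+'0.png')
    for t in('cone_big_center','cone_small_center','drive','press','rack','mug_a','carafe','tumbler','spoon_pot'):
        for r in ctrl.silhouettes(n,t):
            P,u,v=pts(s,None,r['region'])
            if len(P): print(n,t,round(r['p'],2),r['bbox'],np.median(P,0).round(3),P.min(0).round(3),P.max(0).round(3))
E
```

```text
pics
{'time_s': 0.0, 'joint_positions': array([-1.30732042e+00,  3.79432571e-01,  1.73476757e+00, -1.73898137e-06,
        1.02852143e+00, -3.32519948e-02]), 'dq': array([-0.00031583, -0.00078284, -0.00102136,  0.00023433,  0.00027172,
        0.0004384 ]), 'effort': array([-2.43407630e-03, -7.63738060e+01, -4.34369946e+01,  6.50404324e-02,
        4.24289389e-02, -6.10316602e-05]), 'tcp_pos': array([ 0.20459743, -0.66901619,  0.21327802]), 'ee_rot': array([ 8.03863520e-01, -5.94813519e-01, -4.42794543e-04, -3.50062104e-04]), 'force': array([-0.23396406, -0.2855573 ,  0.0790095 ]), 'ft_torque': array([ 0.02317335, -0.03910928,  0.00915637]), 'opening': 0.09136525745178752}
top cone_big_center 0.74 [248.0, 252.3, 21.7, 25.7] [0.405 0.018 0.075] [ 0.37  -0.017 -0.006] [0.452 0.056 0.103]
top cone_big_center 0.72 [291.6, 213.0, 14.9, 18.0] [ 0.544 -0.129  0.063] [ 0.52  -0.157  0.004] [ 0.577 -0.104  0.087]
top cone_big_center 0.16 [173.8, 192.4, 55.9, 71.0] [0.552 0.188 0.13 ] [0.43  0.098 0.008] [0.646 0.273 0.179]
top drive 0.25 [280.6, 204.6, 68.4, 39.1] [ 0.539 -0.19   0.013] [ 0.4
[... 1437 characters left out ...]
128] [0.426 0.097 0.   ] [0.646 0.276 0.172]
side press 0.23 [270.8, 178.5, 79.4, 64.4] [ 0.529 -0.18   0.012] [ 0.455 -0.332 -0.006] [ 0.637 -0.052  0.071]
side rack 0.28 [193.4, 224.5, 75.1, 89.3] [0.543 0.203 0.128] [ 0.426 -0.018 -0.006] [0.711 0.276 0.172]
side mug_a 0.68 [184.1, 196.9, 37.0, 36.2] [0.762 0.061 0.059] [ 0.726 -0.006  0.001] [0.808 0.105 0.098]
side mug_a 0.66 [119.7, 298.0, 34.1, 49.1] [0.658 0.423 0.051] [ 0.629  0.355 -0.006] [0.711 0.491 0.097]
side carafe 0.66 [340.6, 101.6, 36.9, 59.2] [ 0.552 -0.474  0.112] [ 0.484 -0.799 -0.009] [ 0.707 -0.449  0.189]
side tumbler 0.59 [313.8, 127.4, 19.0, 30.3] [ 0.652 -0.409  0.073] [ 0.624 -0.461 -0.001] [ 0.688 -0.389  0.108]
```

```bash
python3 - <<'E'
import cv2
for n in('top','side'):
    im=cv2.imread(f'pics/{n}0.png'); c=im[90:360,90:420]; cv2.imwrite(f'pics/{n}0c.png',cv2.resize(c,(733,600),interpolation=cv2.INTER_CUBIC))
E
```

```text
(no output)
```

View pics/top0c.png

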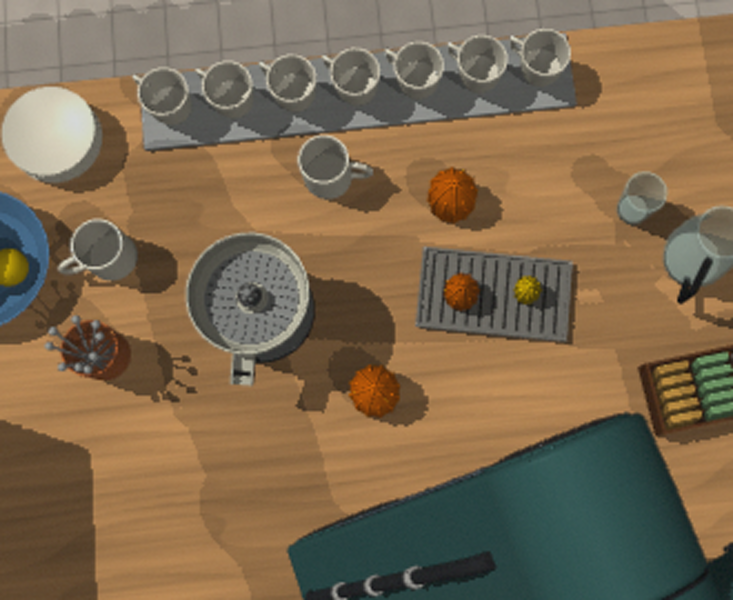

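View pics/side0c.png

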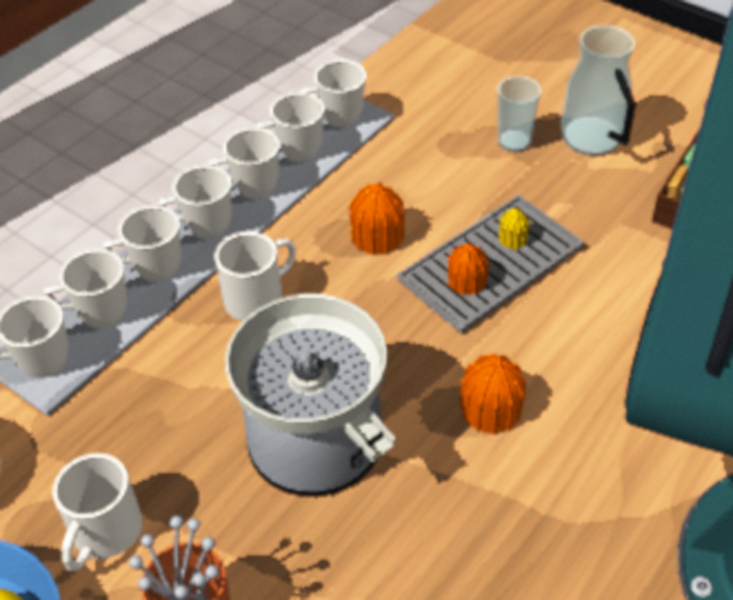

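The rack's cone, top about 82 mm, is the smallest; the two on the counter reach about 102 mm and are look-alikes. It stands near (0.545, -0.13) and the press axis is near (0.55, 0.19). Next I work out the wrist camera geometry.

```bash
python3 - <<'E'
from h import *
o=ctrl.get_obs();s=ctrl.snapshot('wrist');print(s['mount'].round(3),s['intrinsics'].round(1))
R=Rn.from_quat(o['ee_rot']).as_matrix();print(R.round(3))
for p in ([0.205,-0.669,0.30],[0.545,-0.13,0.30]): print((R.T@(np.array(p)-o['tcp_pos'])).round(3))
E
```

```text
[[ 1.    -0.    -0.    -0.001]
 [ 0.     0.965  0.264 -0.075]
 [ 0.    -0.264  0.965 -0.17 ]
 [ 0.     0.     0.     1.   ]] [[334.1   0.  278.8]
 [  0.  334.1 207.8]
 [  0.    0.    1. ]]
[[ 0.292 -0.956 -0.   ]
 [-0.956 -0.292  0.   ]
 [-0.     0.    -1.   ]]
[-0.    -0.    -0.086]
[-0.416 -0.483 -0.086]
```

Call:
apply_moves(offset=[[0,0,-0.04],[-0.005,-0.005,-0.04],[-0.023,-0.0267,0],[-0.023,-0.0267,0],[-0.023,-0.0267,0],[-0.023,-0.0267,0],[-0.023,-0.0267,0],[-0.023,-0.0267,0],[-0.023,-0.0267,0],[-0.023,-0.0267,0],[-0.023,-0.0267,0],[-0.023,-0.0267,0],[-0.023,-0.0267,0],[-0.023,-0.0267,0],[-0.023,-0.0267,0],[-0.023,-0.0267,0],[-0.023,-0.0267,0],[-0.023,-0.0267,0],[-0.023,-0.0267,0],[0,0,0]], turn=[0,0,0,0,0,0,0,0,0,0,0,0,0,0,0,0,0,0,0,0], fingers=[-1,-1,-1,-1,-1,-1,-1,-1,-1,-1,-1,-1,-1,-1,-1,-1,-1,-1,-1,-1], force=25)

```text
time_s: 2.72
tcp_pos: [0.5404, -0.1339, 0.3005]
ee_rot: [0.802, -0.597, 0.004, -0.0]
force: [0.8, -0.7, 0.8]
opening: 0.0913
```

```bash
python3 - <<'E'
from h import *
o=ctrl.get_obs();s=ctrl.snapshot('wrist');save(s,'w1.png')
print(o['tcp_pos'],o['joint_positions'].round(2))
np.savez('w1.npz',**s,tcp=o['tcp_pos'],rot=o['ee_rot'])
for t in('cone_big_center','cone_small_center'):
  for r in ctrl.silhouettes('wrist',t):
    P,u,v=pts(s,o,r['region'])
    print(t,round(r['p'],2),r['bbox'],P.min(0).round(3),P.max(0).round(3))
    for a,b in((.03,.05),(.045,.06)):
        Q=P[(P[:,2]>a)&(P[:,2]<b)]
        if len(Q)>20:
            A=np.c_[2*Q[:,:2],np.ones(len(Q))];x=np.linalg.lstsq(A,(Q[:,:2]**2).sum(1),rcond=None)[0];print('circ',x[:2],np.sqrt(x[2]+x[0]**2+x[1]**2),len(Q))
E
```

```text
[ 0.54044322 -0.13386272  0.30045808] [-0.28  0.05  1.97 -0.    1.11  1.  ]
cone_big_center 0.94 [282.3, 1.0, 72.5, 78.1] [ 0.67  -0.18  -0.003] [ 0.77  -0.093  0.101]
circ [ 0.71004885 -0.13263311] 0.03797410404994847 151
circ [ 0.70926871 -0.13260636] 0.036602817900316394 389
cone_big_center 0.82 [105.4, 200.6, 71.5, 66.9] [ 0.378 -0.013 -0.002] [0.451 0.082 0.1  ]
circ [0.41168091 0.02318697] 0.03677311505912022 303
circ [0.41168365 0.02296089] 0.03631108435586284 339
cone_big_center 0.72 [256.0, 148.3, 43.5, 44.6] [ 0.517 -0.155  0.009] [ 0.579 -0.1    0.083]
circ [ 0.55029268 -0.12872324] 0.026834522722064807 49
circ [ 0.55114057 -0.12850452] 0.024154992005293984 393
cone_small_center 0.81 [330.6, 177.3, 36.6, 34.8] [ 0.521 -0.262  0.012] [ 0.563 -0.212  0.07 ]
circ [ 0.54327091 -0.23218096] 0.019019264021417782 179
circ [ 0.54367639 -0.23160167] 0.015806823012749573 437
```

View pics/w1.png

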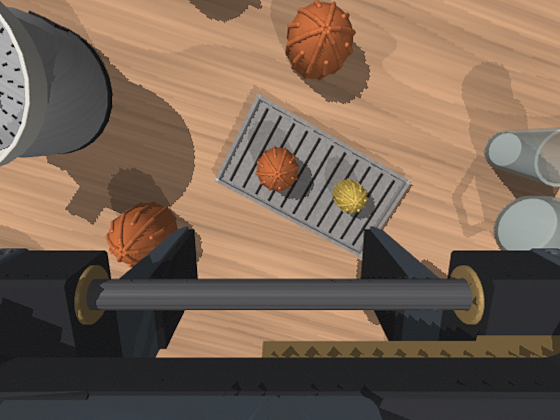

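The rack's cone is at pixel (278,170), fitted radius about 27 mm, so it is the right part. The small cone is at (350,197). I go down for a closer view of the ribs.

Call:
apply_moves(offset=[[-0.001,-0.003,0.037],[-0.001,-0.003,0.037],[-0.001,-0.003,0.037],[0,0,0.036],[0,0,0]], turn=[0,0,0,0,0], fingers=[-1,-1,-1,-1,-1])

```text
time_s: 3.28
tcp_pos: [0.5471, -0.1392, 0.1522]
ee_rot: [0.8, -0.6, 0.008, -0.001]
force: [-1.9, 0.1, -0.7]
opening: 0.0912
```

```bash
cat > cone.py <<'E'
from h import *
import sys
o=ctrl.get_obs();s=ctrl.snapshot('wrist');n=sys.argv[1];save(s,n+'.png')
print(o['tcp_pos'],o['ee_rot'].round(4))
np.savez(n+'.npz',**s,tcp=o['tcp_pos'],rot=o['ee_rot'])
for r in ctrl.silhouettes('wrist','cone_big_center'):
    P,u,v=pts(s,o,r['region'])
    print(round(r['p'],2),r['bbox'],P.min(0).round(3),P.max(0).round(3))
    for a,b in((.02,.05),(.06,.065),(.07,.075)):
        Q=P[(P[:,2]>a)&(P[:,2]<b)]
        if len(Q)>20:
            A=np.c_[2*Q[:,:2],np.ones(len(Q))];x=np.linalg.lstsq(A,(Q[:,:2]**2).sum(1),rcond=None)[0];print('circ',x[:2],np.sqrt(x[2]+x[0]**2+x[1]**2),len(Q))
    
im=cv2.imread(f'pics/{n}.png');c=im[60:285,130:430];cv2.imwrite(f'pics/{n}c.png',cv2.resize(c,(800,600),interpolation=cv2.INTER_CUBIC))
E
python3 cone.py w2
```

```text
[ 0.54710077 -0.13919294  0.15216313] [ 0.7997 -0.6003  0.0079 -0.001 ]
0.93 [277.1, 0.8, 108.9, 67.7] [ 0.67  -0.181 -0.002] [ 0.74  -0.093  0.094]
circ [ 0.70950566 -0.13284557] 0.03751113251543422 638
circ [ 0.70909471 -0.13278187] 0.03404669764149052 674
circ [ 0.70799989 -0.13324125] 0.027468528329397952 776
0.82 [236.1, 168.2, 66.6, 66.1] [ 0.521 -0.16   0.01 ] [ 0.579 -0.102  0.083]
circ [ 0.55065843 -0.12870421] 0.026491621407902417 253
circ [ 0.55094627 -0.12872179] 0.020305490133269065 574
circ [ 0.55096796 -0.12873585] 0.012720742821236686 458
0.81 [68.5, 245.6, 58.4, 34.9] [ 0.429 -0.081 -0.003] [0.57  0.046 0.236]
circ [ 0.44031558 -0.00670203] 0.005790799180306153 72
0.59 [2.1, 35.0, 22.6, 125.5] [ 0.51   0.104 -0.002] [0.619 0.134 0.032]
circ [0.56003467 0.18217447] 0.07564930940936376 587
```

View pics/w2c.png

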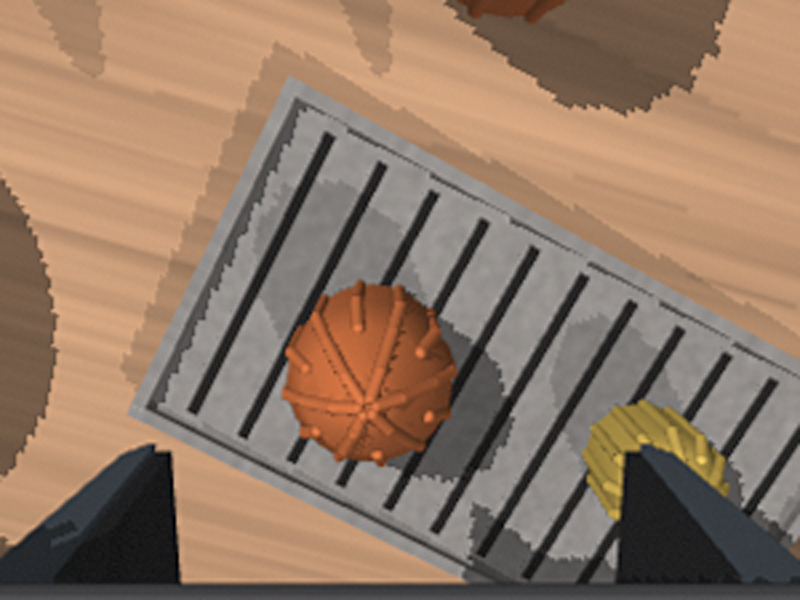

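```bash
cat > polar.py <<'E'
from h import *
def proj(s,P,tcp,rot):
    R=Rn.from_quat(rot).as_matrix();T=(P-tcp)@R
    M=s['mount'];C=(T-M[:3,3])@M[:3,:3];K=s['intrinsics']
    return np.stack([C[...,0]/C[...,2]*K[0,0]+K[0,2],C[...,1]/C[...,2]*K[1,1]+K[1,2]],-1).astype(np.float32)
def polar(n,c,zf,rs,out):
    s=dict(np.load(n+'.npz'));th=np.radians(np.arange(0,360,1.0))
    r,t=np.meshgrid(rs,th,indexing='ij')
    P=np.stack([c[0]+r*np.cos(t),c[1]+r*np.sin(t),zf(r)],-1)
    uv=proj(s,P,s['tcp'],s['rot'])
    im=cv2.remap(s['pixels'],uv[...,0],uv[...,1],cv2.INTER_CUBIC)
    cv2.imwrite('pics/'+out,cv2.resize(cv2.cvtColor(im,cv2.COLOR_RGB2BGR),(720,400),interpolation=cv2.INTER_CUBIC))
    return im,s
E
python3 - <<'E'
from polar import *
s=dict(np.load('w2.npz'));o=dict(tcp_pos=s['tcp'],ee_rot=s['rot'])
P,u,v=pts(s,o);c=np.array([.5508,-.1287])
r=np.hypot(*(P[:,:2]-c).T)
k=(r<.03)&(P[:,2]>.045)
b=np.round(r[k]*500)
zz={i:np.median(P[k,2][b==i]) for i in np.unique(b)}
print({i*2:round(1000*z,1) for i,z in zz.items()})
rr=np.array(list(zz))/500;zv=np.array(list(zz.values()))
polar('w2',c,lambda x:np.interp(x,rr,zv),np.linspace(.003,.026,60),'p2.png')
# depth residual
res=P[k,2]-np.interp(r[k],rr,zv);th=np.degrees(np.arctan2(P[k,1]-c[1],P[k,0]-c[0]))%360
for lo,hi in((.004,.009),(.009,.014),(.014,.020)):
    q=(r[k]>lo)&(r[k]<hi)
    h=[np.mean(res[q&(np.abs((th-a+180)%360-180)<5)])*1000 for a in range(0,360,10)]
    print(lo,np.round(h,1))
    q2=q
    print([ (n,round(float(np.degrees(np.angle(np.sum((res[q]-res[q].mean())*np.exp(1j*n*np.radians(th[q]))))))/n,1), abs(np.mean((res[q]-res[q].mean())*np.exp(1j*n*np.radians(th[q]))))*1e3) for n in(6,12)])
E
```

```text
{np.float64(0.0): np.float64(80.4), np.float64(2.0): np.float64(81.3), np.float64(4.0): np.float64(80.7), np.float64(6.0): np.float64(78.7), np.float64(8.0): np.float64(77.0), np.float64(10.0): np.float64(75.4), np.float64(12.0): np.float64(72.8), np.float64(14.0): np.float64(70.4), np.float64(16.0): np.float64(67.9), np.float64(18.0): np.float64(268.1), np.float64(20.0): np.float64(271.3), np.float64(22.0): np.float64(269.5), np.float64(24.0): np.float64(267.1), np.float64(26.0): np.float64(264.3), np.float64(28.0): np.float64(265.2), np.float64(30.0): np.float64(268.0)}
0.004 [ 0.7 -0.4 -1.4 -1.  -0.1  1.1  0.5 -0.4 -1.1 -1.1  0.   1.   1.2 -1.1
 -1.2 -1.   0.1  0.9  1.4  0.3 -0.9 -1.1  0.7  1.6  1.2  0.1 -0.7 -0.7
  0.3  1.   1.5 -0.3 -1.  -1.1  0.5  1.2]
[(6, -6.0, np.float64(0.6691892444066574)), (12, -3.5, np.float64(0.011441685340533402))]
0.009 [ 1.5 -0.5 -0.4 -0.7 -0.4  1.9  1.5 -0.9 -0.6 -0.5 -0.2  1.5  2.3 -0.6
 -0.6 -0.2 -0.2  2.   1.9 -0.5 -0.5 -0.4 -0.3  2.2  1.8 -0.1 -0.2 -0.3
  0.1  2.4  1.5 -0.1 -0.8 -0.1 -0.2  2.1]
[(6, -6.3, np.float64(0.7010160493255684)), (12, -5.6, np.float64(0.3989136652243559))]
0.014 [  -3.8   -1.    -0.4   -2.5  -16.6  -88.5 -108.4 -110.4 -106.  -102.1
 -105.3 -108.3 -116.1 -108.7 -123.4 -107.  -101.5 -112.6 -106.  -115.5
 -100.9 -103.6 -118.2 -116.   -94.2 -102.3 -109.7 -114.3 -113.9 -109.3
 -106.8 -112.3 -104.7 -115.6  -98.4  -13.7]
[(6, 14.1, np.float64(5.552590410013594)), (12, 0.0, np.float64(2.0168507521932755))]
```

View pics/p2.png

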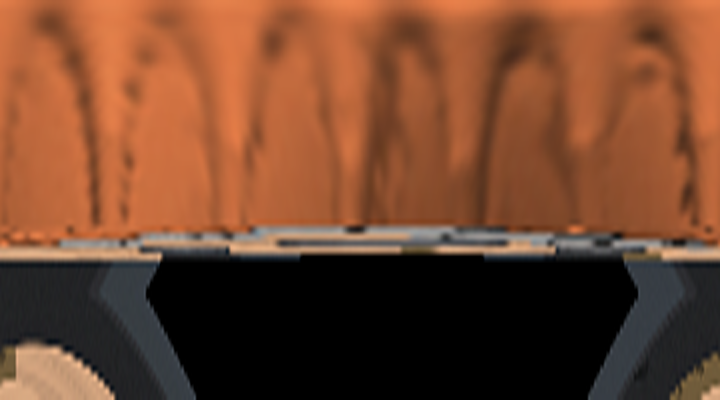

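Depth residuals give a clean rib phase: long ribs at -6° modulo 60° in world yaw. The cone axis is at (0.5508, -0.1287).

```bash
cat > to.py <<'E'
from h import *
import sys
o=ctrl.get_obs();R=Rn.from_quat(o['ee_rot']).as_matrix()
print(o['time_s'],o['tcp_pos'].round(4),'z',R[:,2].round(4),'yaw x',np.degrees(np.arctan2(R[1,0],R[0,0])).round(2),o['force'].round(2),o['ft_torque'].round(3),'op',o['opening'],o['joint_positions'].round(3))
if len(sys.argv)>3: print((R.T@(np.array(sys.argv[1:4],float)-o['tcp_pos'])).round(4))
E
python3 to.py 0.5508 -0.1287 0.100
```

```text
3.3833 [ 0.5501 -0.1399  0.1579] z [ 0.0196 -0.0096 -0.9998] yaw x -73.8 [ 0.02 -0.67  0.54] [-0.019 -0.009 -0.059] op 0.09122264641291034 [-0.288  0.241  2.042 -0.005  0.836  1.003]
[-0.0114 -0.0028  0.0578]
```

Call:
apply_moves(offset=[[-0.006,-0.0015,0.02],[-0.0055,-0.0013,0.02],[0,0,0.018],[0,0,0]], turn=[0,0,0,0], fingers=[-0.6,-0.6,-0.6,-0.6])

```text
time_s: 3.72
tcp_pos: [0.5569, -0.1328, 0.1101]
ee_rot: [0.799, -0.602, 0.018, -0.005]
force: [-0.6, 0.3, -0.6]
opening: 0.0731
```

```bash
python3 to.py 0.5508 -0.1287 0.027
```

```text
3.7167 [ 0.5569 -0.1328  0.1101] z [ 0.0339 -0.0139 -0.9993] yaw x -74.01 [-0.63  0.31 -0.64] [ 0.04   0.078 -0.046] op 0.07306149749924595 [-0.273  0.318  2.055 -0.006  0.733  1.023]
[-0.0075  0.0071  0.0828]
```

Call:
apply_moves(offset=[[-0.003,0.003,0.006],[-0.003,0.003,0.006],[-0.0015,0.001,0.006],[0,0,0.006]], turn=[0,0,0,0], fingers=[-0.6,-0.6,-0.6,-0.6])

```text
time_s: 4.05
tcp_pos: [0.5528, -0.1299, 0.093]
ee_rot: [0.798, -0.602, 0.023, -0.007]
force: [-0.3, 0.3, -0.2]
opening: 0.073
```

```bash
python3 to.py 0.5508 -0.1287 0.027
```

```text
4.05 [ 0.5528 -0.1299  0.093 ] z [ 0.0445 -0.017  -0.9989] yaw x -74.11 [-0.25  0.35 -0.16] [0.032 0.025 0.036] op 0.0729713389348827 [-0.27   0.336  2.073 -0.007  0.685  1.029]
[-0.0036  0.0041  0.0658]
```

Call:
apply_moves(offset=[[0,0,0],[0,0,0]], turn=[0,0], fingers=[-0.6,-0.6])

```text
time_s: 4.22
tcp_pos: [0.5527, -0.13, 0.0929]
ee_rot: [0.798, -0.602, 0.023, -0.007]
force: [0.7, -0.2, 1.9]
opening: 0.0732
```

```bash
python3 to.py 0.5508 -0.1287 0.027
```

```text
4.2167 [ 0.5527 -0.13    0.0929] z [ 0.0444 -0.017  -0.9989] yaw x -74.12 [ 0.74 -0.22  1.92] [-0.012  0.008 -0.054] op 0.0731586860879786 [-0.27   0.336  2.073 -0.007  0.685  1.029]
[-0.0036  0.0039  0.0657]
```

Call:
apply_moves(offset=[[0,0,-0.03],[0,0,-0.03]], turn=[0,0], fingers=[-0.6,-0.6])

```text
time_s: 4.38
tcp_pos: [0.547, -0.1282, 0.1492]
ee_rot: [0.798, -0.602, 0.019, -0.005]
force: [0.6, 0.0, 0.6]
opening: 0.073
```

```bash
python3 to.py 0.5508 -0.1287 0.027
```

```text
4.3833 [ 0.547  -0.1282  0.1492] z [ 0.0355 -0.0145 -0.9993] yaw x -74.11 [0.64 0.03 0.61] [ 0.01   0.009 -0.015] op 0.0729864534520348 [-0.27   0.24   2.066 -0.006  0.798  1.028]
[-1.400e-03  1.000e-04  1.222e-01]
```

Call:
apply_moves(offset=[[0,0,-0.006],[0,0,-0.006],[0,0,-0.006],[0,0,-0.006]], turn=[0,0,0,0], fingers=[-0.6,-0.6,-0.6,-0.6])

```text
time_s: 4.72
tcp_pos: [0.5479, -0.1283, 0.1788]
ee_rot: [0.798, -0.602, 0.021, -0.006]
force: [0.3, -0.1, -0.8]
opening: 0.0728
```

```bash
python3 to.py 0.5508 -0.1287 0.027
```

```text
4.7167 [ 0.5479 -0.1283  0.1788] z [ 0.0407 -0.0159 -0.999 ] yaw x -74.11 [ 0.31 -0.06 -0.8 ] [ 0.018  0.001 -0.02 ] op 0.07276857181745619 [-0.269  0.194  2.055 -0.006  0.849  1.028]
[-0.0029  0.0026  0.1517]
```

Call:
apply_moves(offset=[[0,0,-0.04],[0,0,0]], turn=[0,0], fingers=[-0.6,-0.6])

```text
time_s: 4.88
tcp_pos: [0.5459, -0.1276, 0.2196]
ee_rot: [0.798, -0.602, 0.02, -0.005]
force: [1.9, -0.6, 1.8]
opening: 0.0731
```

```bash
python3 to.py 0.5508 -0.1287 0.027
```

```text
4.8833 [ 0.5459 -0.1276  0.2196] z [ 0.0386 -0.0154 -0.9991] yaw x -74.1 [ 1.9  -0.58  1.79] [ 0.013 -0.091 -0.049] op 0.0731458316395962 [-0.269  0.136  2.036 -0.006  0.928  1.027]
[-0.0025  0.002   0.1926]
```

Call:
apply_moves(offset=[[0,0,0.04],[0,0,0]], turn=[0,0], fingers=[-0.6,-0.6])

```text
time_s: 5.05
tcp_pos: [0.5487, -0.1285, 0.1809]
ee_rot: [0.798, -0.602, 0.022, -0.006]
force: [-2.8, 1.6, -2.2]
opening: 0.073
```

```bash
python3 to.py 0.5508 -0.1287 0.027
```

```text
5.05 [ 0.5487 -0.1285  0.1809] z [ 0.0425 -0.0165 -0.999 ] yaw x -74.11 [-2.83  1.56 -2.16] [0.068 0.199 0.034] op 0.07301824595620972 [-0.269  0.192  2.053 -0.006  0.851  1.028]
[-0.0035  0.0036  0.1538]
```

Call:
apply_moves(offset=[[0.011,-0.039,0],[0,0,0]], turn=[0,0], fingers=[-0.6,-0.6])

```text
time_s: 5.22
tcp_pos: [0.5889, -0.1283, 0.1823]
ee_rot: [0.798, -0.603, 0.02, -0.005]
force: [-0.3, 0.3, 0.8]
opening: 0.0733
```

```bash
python3 to.py 0.5508 -0.1287 0.027
```

```text
5.2167 [ 0.5889 -0.1283  0.1823] z [ 0.0387 -0.0155 -0.9991] yaw x -74.15 [-0.3   0.32  0.77] [ 0.006  0.014 -0.014] op 0.0732825344914901 [-0.251  0.252  1.974 -0.007  0.875  1.047]
[-0.014   0.0418  0.1537]
```

Call:
apply_moves(offset=[[-0.011,0.039,0],[0,0,0]], turn=[0,0], fingers=[-0.6,-0.6])

```text
time_s: 5.38
tcp_pos: [0.548, -0.128, 0.1802]
ee_rot: [0.798, -0.602, 0.018, -0.005]
force: [-0.1, -0.1, -0.4]
opening: 0.073
```

```bash
python3 to.py 0.5508 -0.1287 0.027
```

```text
5.3833 [ 0.548  -0.128   0.1802] z [ 0.0347 -0.0144 -0.9993] yaw x -74.07 [-0.07 -0.09 -0.36] [-0.006  0.046 -0.003] op 0.07301767302890586 [-0.269  0.195  2.051 -0.006  0.858  1.028]
[-0.0021  0.002   0.1532]
```

Call:
apply_moves(offset=[[0,0,0.0001],[0,0,0.0001],[0,0,0.0001]], turn=[0,0,0], fingers=[-0.6,-0.6,-0.6])

```text
time_s: 5.63
tcp_pos: [0.5479, -0.1281, 0.1816]
ee_rot: [0.798, -0.602, 0.018, -0.005]
force: [-0.0, 0.3, 0.3]
opening: 0.0731
```

```bash
python3 to.py 0.5508 -0.1287 0.027
```

```text
5.6333 [ 0.5479 -0.1281  0.1816] z [ 0.0343 -0.0143 -0.9993] yaw x -74.09 [-0.03  0.32  0.27] [-0.057  0.036  0.007] op 0.07308034680038093 [-0.269  0.193  2.05  -0.006  0.862  1.028]
[-0.0022  0.0019  0.1546]
```

Call:
apply_moves(offset=[[0.011,-0.039,0],[0,0,0],[-0.011,0.039,0],[0,0,0],[0.011,-0.039,0],[0,0,0],[-0.011,0.039,0],[0,0,0],[0.011,-0.039,0],[0,0,0],[-0.011,0.039,0],[0,0,0],[0.011,-0.039,0],[0,0,0],[-0.011,0.039,0],[0,0,0]], turn=[0,0,0,0,0,0,0,0,0,0,0,0,0,0,0,0], fingers=[-0.6,-0.6,-0.6,-0.6,-0.6,-0.6,-0.6,-0.6,-0.6,-0.6,-0.6,-0.6,-0.6,-0.6,-0.6,-0.6])

```text
time_s: 6.97
tcp_pos: [0.5533, -0.1276, 0.1824]
ee_rot: [0.799, -0.602, 0.016, -0.004]
force: [0.5, -0.2, 0.4]
opening: 0.0729
```

```bash
python3 to.py 0.5508 -0.1287 0.09
```

```text
6.9667 [ 0.5533 -0.1276  0.1824] z [ 0.0298 -0.013  -0.9995] yaw x -73.99 [ 0.51 -0.18  0.45] [ 0.054  0.054 -0.059] op 0.07289964778919766 [-0.265  0.202  2.037 -0.006  0.87   1.03 ]
[-0.0016  0.005   0.0923]
```

Call:
apply_moves(offset=[[-0.001,0.002,0.04],[0,0.001,0.04],[0,0,0]], turn=[0,0,0], fingers=[-0.6,-0.6,-0.6])

```text
time_s: 7.22
tcp_pos: [0.5554, -0.1293, 0.1042]
ee_rot: [0.799, -0.602, 0.019, -0.005]
force: [-3.1, -0.3, -2.4]
opening: 0.0731
```

```bash
python3 to.py 0.5508 -0.1287 0.027
```

```text
7.2167 [ 0.5554 -0.1293  0.1042] z [ 0.0369 -0.0149 -0.9992] yaw x -74.01 [-3.08 -0.34 -2.43] [0.01  0.133 0.008] op 0.07310345465863574 [-0.268  0.323  2.062 -0.007  0.717  1.029]
[-0.0038  0.0067  0.0769]
```

Call:
apply_moves(offset=[[-0.003,0.007,0.02],[-0.001,0.001,0.037],[0,0,0.021],[0,0,0]], turn=[0,0,0,0], fingers=[-0.6,-0.6,-0.6,-0.6])

```text
time_s: 7.55
tcp_pos: [0.5535, -0.1297, 0.0286]
ee_rot: [0.799, -0.602, 0.021, -0.006]
force: [-1.3, 0.5, 0.5]
opening: 0.073
```

```bash
python3 to.py 0.5508 -0.1287 0.027
```

```text
7.55 [ 0.5535 -0.1297  0.0286] z [ 0.0399 -0.0156 -0.9991] yaw x -74.01 [-1.26  0.46  0.54] [ 0.067  0.082 -0.006] op 0.07301693038902592 [-0.269  0.452  2.072 -0.008  0.575  1.029]
[-0.0017  0.0024  0.0015]
```

Call:
apply_moves(offset=[[-0.0015,0.002,0],[0,0,0],[0,0,0],[0,0,0],[0,0,0],[0,0,0],[0,0,0]], turn=[0,0,0,0,0,0,0], fingers=[1,1,1,1,1,1,1], force=50)

```text
time_s: 8.13
tcp_pos: [0.556, -0.1298, 0.0378]
ee_rot: [0.799, -0.601, 0.024, -0.007]
force: [0.4, -0.3, -1.4]
opening: 0.055
```

```bash
python3 to.py 0.5508 -0.1287 0.027; python3 cone.py w3
```

```text
8.1333 [ 0.556  -0.1298  0.0378] z [ 0.0479 -0.0178 -0.9987] yaw x -74.0 [ 0.43 -0.31 -1.42] [0.05  0.06  0.011] op 0.05500882287703845 [-0.268  0.436  2.072 -0.008  0.583  1.03 ]
[-0.0028  0.0052  0.0105]
[ 0.55603007 -0.12977818  0.03775841] [ 0.7986 -0.6013  0.0245 -0.0073]
0.86 [224.6, 208.5, 110.3, 121.9] [ 0.497 -0.154  0.011] [ 0.581 -0.101  0.134]
circ [ 0.55338336 -0.12913039] 0.026252906902795938 1063
circ [ 0.55359844 -0.12913031] 0.023037990941265234 1058
circ [ 0.55343913 -0.1289799 ] 0.01658282442740447 1148
0.75 [289.8, 1.3, 163.6, 60.1] [ 0.67  -0.19  -0.002] [ 0.72  -0.098  0.074]
circ [ 0.70839307 -0.13322758] 0.036550574124091566 2141
circ [ 0.70044234 -0.13623271] 0.025749534494070643 1205
circ [ 0.67701855 -0.13954093] 0.007747506743646939 135
0.6 [51.9, 341.4, 7.9, 17.3] [ 0.434 -0.007 -0.001] [0.441 0.002 0.007]
0.49 [154.2, 91.3, 372.6, 250.5] [ 0.489 -0.299 -0.001] [ 0.634 -0.057  0.135]
```

View pics/w3c.png

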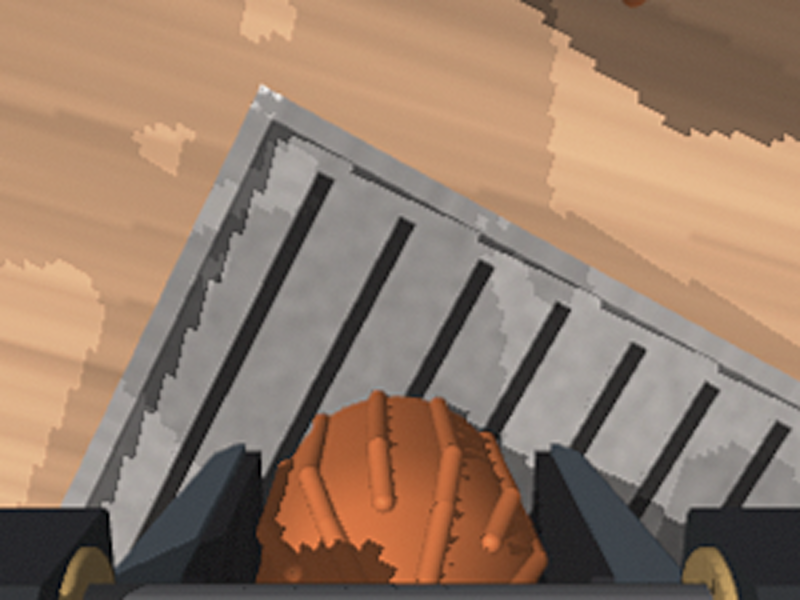

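The cone is gripped (opening 55 mm), but the arm crept up during closing, so the grip sits about 5 mm too high. I set the cone down and take it again lower.

Call:
apply_moves(offset=[[0,0,0.005],[0,0,0.004],[0,0,0.002],[0,0,0.0015],[0,0,0.0015]], turn=[0,0,0,0,0], fingers=[1,1,-0.6,-0.6,-0.6])

```text
time_s: 8.65
tcp_pos: [0.5586, -0.1301, 0.0256]
ee_rot: [0.799, -0.601, 0.025, -0.008]
force: [-0.6, -0.0, 0.1]
opening: 0.0714
```

```bash
python3 to.py 0.5508 -0.1287 0.025; python3 cone.py w4
```

```text
8.65 [ 0.5586 -0.1301  0.0256] z [ 0.05   -0.0178 -0.9986] yaw x -74.01 [-0.61 -0.03  0.09] [ 0.016  0.07  -0.01 ] op 0.07137492526305694 [-0.268  0.461  2.067 -0.007  0.561  1.03 ]
[-0.0035  0.0072  0.0002]
[ 0.55862542 -0.13009537  0.0255762 ] [ 0.7985 -0.6014  0.0254 -0.0079]
0.9 [222.8, 214.5, 112.7, 127.4] [ 0.502 -0.162  0.01 ] [ 0.582 -0.102  0.083]
circ [ 0.5540942  -0.12964038] 0.02634622117471341 1393
circ [ 0.55456436 -0.12940104] 0.019993724067551698 1233
circ [ 0.55506799 -0.1292022 ] 0.01333815746141814 416
0.75 [287.8, 2.2, 177.9, 59.9] [ 0.669 -0.192 -0.002] [ 0.719 -0.099  0.072]
circ [ 0.70872018 -0.13318887] 0.036880947606220967 2470
circ [ 0.69849505 -0.13671918] 0.02390562607434899 1209
circ [ 0.68227655 -0.13835022] 0.008685545950369413 30
```

View pics/w4c.png

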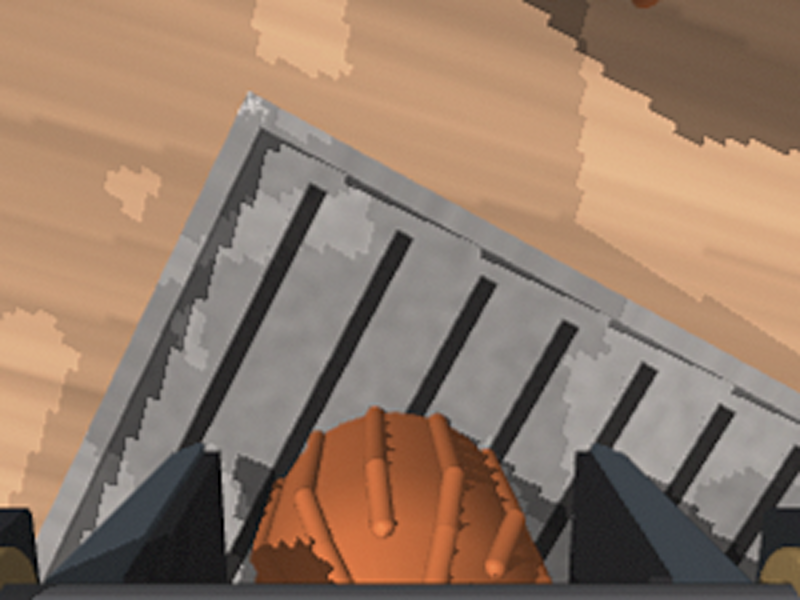

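Call:
apply_moves(offset=[[-0.001,0.004,0.002],[0,0.001,0.002],[0,0,0.0015],[0,0,0.0013],[0,0,0.0013]], turn=[0,0,0,0,0], fingers=[1,1,1,1,1], force=55)

```text
time_s: 9.17
tcp_pos: [0.553, -0.1308, 0.0187]
ee_rot: [0.798, -0.602, 0.024, -0.007]
force: [-17.0, 4.7, 44.9]
opening: 0.0552
```

```bash
python3 to.py 0.5508 -0.1287 0.200
```

```text
9.1667 [ 0.553  -0.1308  0.0187] z [ 0.0474 -0.017  -0.9987] yaw x -74.04 [-16.96   4.67  44.93] [1.421 2.68  0.07 ] op 0.055187756114046325 [-0.271  0.468  2.075 -0.007  0.548  1.026]
[ 0.0027 -0.0059 -0.1813]
```

Call:
apply_moves(offset=[[0,0,-0.01],[0,0,-0.025],[0,0,-0.04],[0,0,-0.04],[0,0,-0.04],[0,0,-0.04],[0,0,-0.02],[0,0,0]], turn=[0,0,0,0,0,0,0,0], fingers=[1,1,1,1,1,1,1,1])

```text
time_s: 9.83
tcp_pos: [0.5394, -0.1266, 0.2405]
ee_rot: [0.798, -0.602, 0.021, -0.006]
force: [0.9, -0.5, -1.1]
opening: 0.0551
```

```bash
python3 to.py 0.553 0.186 0.26; python3 cone.py w5
```

```text
9.8333 [ 0.5394 -0.1266  0.2405] z [ 0.0404 -0.0151 -0.9991] yaw x -74.07 [ 0.86 -0.53 -1.06] [0.008 0.013 0.002] op 0.05512130470634819 [-0.271  0.097  2.037 -0.005  0.965  1.024]
[-0.2962 -0.0998 -0.0236]
[ 0.53939092 -0.12656877  0.24054761] [ 0.7982 -0.602   0.0207 -0.0062]
0.94 [220.5, 205.3, 122.4, 136.0] [ 0.328 -0.238 -0.002] [ 0.569 -0.094  0.338]
0.76 [284.1, 0.1, 83.9, 81.7] [ 0.67  -0.171  0.   ] [ 0.743 -0.092  0.1  ]
circ [ 0.70998156 -0.13275592] 0.03791813435899069 364
circ [ 0.70942604 -0.13274265] 0.0342358487880028 473
circ [ 0.70930065 -0.13269825] 0.028468395303466575 604
0.68 [86.3, 220.2, 80.8, 32.7] [ 0.396 -0.077 -0.002] [0.563 0.085 0.325]
circ [0.41157249 0.02285575] 0.03680409823028426 541
circ [0.41393711 0.02365912] 0.031730058089897505 196
circ [0.43604806 0.0302976 ] 0.007778684761916142 78
```

View pics/w5.png

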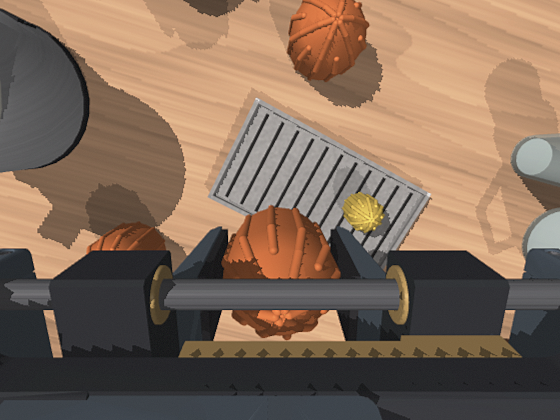

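```bash
cat > rib.py <<'E'
from polar import *
import sys
from scipy.optimize import least_squares
s=dict(np.load(sys.argv[1]+'.npz'));o=dict(tcp_pos=s['tcp'],ee_rot=s['rot']);zc=s['tcp'][2]+.028
px=s['pixels'].astype(int);m=(px[...,0]>px[...,2]*1.9)&(px[...,0]>60)
P,u,v=pts(s,o,m)
q=(np.hypot(*(P[:,:2]-s['tcp'][:2]).T)<.035)&(P[:,2]>zc-.01)&(P[:,2]<zc+.05);P=P[q]
# smooth profile from w2: r->height below apex
R=np.array([2,4,6,8,10,12,14,16,20.3,27.])/1e3;H=np.array([81.3,80.7,78.7,77,75.4,72.8,70.4,67.9,62.5,53.])/1e3-.012-.035
def f(x):
    r=np.hypot(P[:,0]-x[0],P[:,1]-x[1]);k=(r<.026)
    e=P[:,2]-np.interp(r,R,H)-x[2];e[~k]=0
    return e
x=least_squares(f,[*s['tcp'][:2],zc],loss='soft_l1',f_scale=.001,x_scale=.001).x
e=f(x);d=P[:,:2]-x[:2];r=np.hypot(*d.T);th=np.arctan2(d[:,1],d[:,0])
print('centre',x.round(4),'rel tool',(Rn.from_quat(s['rot']).as_matrix().T@(x-s['tcp'])).round(4))
# phase scan: mean resid within band of ribs
for lo,hi in((.006,.012),(.009,.0135),(.012,.018)):
    k=(r>lo)&(r<hi);sc=[]
    for a in range(60):
        w=np.abs(((np.degrees(th[k])-a+30)%60)-30)*np.pi/180*r[k]<.0016
        sc.append(e[k][w].mean()-e[k][~w].mean())
    sc=np.array(sc);best=np.angle((np.maximum(sc,0)**2*np.exp(1j*np.arange(60)*np.pi/30)).sum())*30/np.pi
    print(k.sum(),'phase',best.round(1)%60,'argmax',sc.argmax(),(sc.max()*1e3).round(2),(sc[::5]*1e3).round(1))
E
python3 rib.py w2; python3 rib.py w5
```

```text
centre [ 0.5471 -0.1392  0.1802] rel tool [ 0.0003 -0.0003 -0.028 ]
0 phase nan argmax 0 nan [nan nan nan nan nan nan nan nan nan nan nan nan]
0 phase nan argmax 0 nan [nan nan nan nan nan nan nan nan nan nan nan nan]
0 phase nan argmax 0 nan [nan nan nan nan nan nan nan nan nan nan nan nan]
centre [ 0.5401 -0.1249  0.2688] rel tool [-0.0007 -0.0022 -0.0282]
630 phase 52.4 argmax 52 1.94 [ 1.2  0.1 -0.7 -1.3 -1.6 -1.6 -1.3 -0.7  0.3  1.2  1.8  1.8]
512 phase 52.7 argmax 53 2.25 [ 1.2  0.  -0.7 -1.1 -1.2 -1.1 -1.  -0.8  0.1  1.1  1.9  2.1]
1583 phase 53.9 argmax 54 2.75 [ 1.2 -0.2 -0.8 -0.9 -0.9 -0.8 -0.8 -0.8 -0.6  0.4  1.9  2.7]rib.py:22: RuntimeWarning: Mean of empty slice.
  sc.append(e[k][w].mean()-e[k][~w].mean())
  ret = ret.dtype.type(ret / rcount)
```

Rib phase held in the gripper is about 53.5° modulo 60°, with the tool yaw at -74.07°; the earlier -6° (= 54°) agrees. Now I carry it to a spot where the wrist camera sees the shaft.

Call:
apply_moves(offset=[[-0.015,-0.001,-0.002],[-0.03,-0.002,-0.002],[-0.036,-0.002,0],[-0.036,-0.002,0],[-0.036,-0.002,0],[-0.036,-0.002,0],[-0.036,-0.002,0],[-0.036,-0.002,0],[-0.025,-0.002,0],[-0.012,0,0],[0,0,0]], turn=[0,0,0,0,0,0,0,0,0,0,0], fingers=[1,1,1,1,1,1,1,1,1,1,1])

```text
time_s: 10.85
tcp_pos: [0.4581, 0.1749, 0.2099]
ee_rot: [0.797, -0.604, 0.007, 0.006]
force: [0.7, -1.3, -1.3]
opening: 0.0552
```

```bash
python3 to.py 0.553 0.186 0.26; python3 cone.py w6; python3 rib.py w6
python3 - <<'E'
from h import *
for r in ctrl.silhouettes('wrist','drive'): print(r['p'],r['bbox'])
E
```

```text
10.85 [0.4581 0.1749 0.2099] z [ 0.0036 -0.018  -0.9998] yaw x -74.29 [ 0.69 -1.28 -1.31] [-0.022  0.041  0.049] op 0.055226635089138575 [ 0.327  0.05   2.152 -0.022  0.942  1.637]
[ 0.0159 -0.0943 -0.0499]
[0.45807537 0.17485501 0.20990557] [ 0.7971 -0.6038  0.0069  0.0061]
0.7 [362.1, 221.1, 66.7, 53.9] [ 0.415  0.007 -0.002] [0.506 0.158 0.295]
circ [0.41238945 0.02361908] 0.03592362294473169 580
circ [0.41724879 0.02763196] 0.027496487435324995 202
circ [0.41994349 0.05187231] 0.0034879611951628042 24
0.61 [217.3, 206.1, 121.6, 133.0] [ 0.255  0.071 -0.001] [0.493 0.212 0.305]
centre [0.4599 0.1767 0.2382] rel tool [-0.0007 -0.0022 -0.0284]
620 phase 53.9 argmax 53 1.1 [ 0.8  0.4 -0.1 -0.6 -0.8 -0.9 -0.8 -0.2  0.3  0.5  1.   1.1]
413 phase 51.6 argmax 52 1.7 [ 0.9  0.1 -0.4 -0.9 -1.1 -1.1 -0.9 -0.2  0.6  1.2  1.6  1.6]
1444 phase 53.4 argmax 54 2.59 [ 1.  -0.1 -0.7 -0.9 -0.9 -0.9 -0.9 -0.7 -0.2  0.7  2.   2.5]
0.95 [273.5, 44.3, 57.7, 59.8]
```

View pics/w6.png

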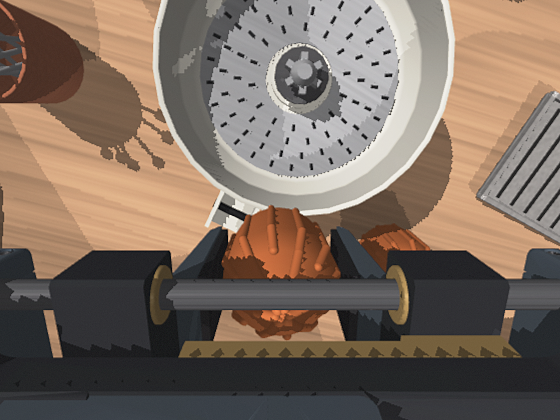

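```bash
cat > drv.py <<'E'
from polar import *
import sys
s=dict(np.load('w6.npz'));o=dict(tcp_pos=s['tcp'],ee_rot=s['rot'])
P,u,v=pts(s,o);k=(np.abs(u-302)<40)&(np.abs(v-73)<40);P=P[k];uu=u[k];vv=v[k]
print(np.histogram(P[:,2],np.arange(.11,.18,.004)))
def circ(Q):
    A=np.c_[2*Q[:,:2],np.ones(len(Q))];x=np.linalg.lstsq(A,(Q[:,:2]**2).sum(1),rcond=None)[0];return x[:2].round(4),np.sqrt(x[2]+x[0]**2+x[1]**2).round(4),len(Q)
sp=P[(P[:,2]>.159)&(P[:,2]<.164)];nose=P[P[:,2]>.1645];c0=np.median(sp[:,:2],0)
print('top',nose[nose[:,2]>nose[:,2].max()-.002].mean(0),'mean spl',sp[:,:2].mean(0),'max z',P[:,2].max())
for lo,hi in((.146,.150),(.159,.164),(.1645,.167)):
    Q=P[(P[:,2]>lo)&(P[:,2]<hi)]; print(lo,Q.min(0),Q.max(0),(Q.min(0)+Q.max(0))[:2]/2)
# rim
A,u,v=pts(s,o)
Q=A[(A[:,2]>.165)&(A[:,2]<.171)&(np.hypot(A[:,0]-.553,A[:,1]-.187)<.1)&(np.hypot(A[:,0]-.553,A[:,1]-.187)>.078)];print('rim',circ(Q))
c=np.array([float(x) for x in sys.argv[1:3]])
d=A[:,:2]-c;r=np.hypot(*d.T);th=np.degrees(np.arctan2(d[:,1],d[:,0]))
for lo,hi in((.0092,.0118),):
    k=(r>lo)&(r<hi)
    hh=[np.mean(A[k&(np.abs((th-a+180)%360-180)<5),2]).round(4)*1000 for a in range(0,360,10)];print(np.round(hh,1))
    z=A[k,2]>.157
    w=z-z.mean();print('phase6',np.degrees(np.angle((w*np.exp(6j*np.radians(th[k]))).sum()))/6,abs((w*np.exp(6j*np.radians(th[k]))).mean()))
polar('w6',c,lambda r:np.full_like(r,.162),np.linspace(.003,.022,60),'pd.png')
im=s['pixels'][30:120,250:355];cv2.imwrite('pics/drv.png',cv2.resize(cv2.cvtColor(im,cv2.COLOR_RGB2BGR),None,fx=6,fy=6,interpolation=cv2.INTER_CUBIC))
E
python3 drv.py 0.553 0.187
```

```text
(array([   0,    0,   13, 2654,  710,   11,  356,    0,   21, 1499,   30,
         38,  266,  224,  344,   53,    0]), array([0.11 , 0.114, 0.118, 0.122, 0.126, 0.13 , 0.134, 0.138, 0.142,
       0.146, 0.15 , 0.154, 0.158, 0.162, 0.166, 0.17 , 0.174, 0.178]))
top [0.55970581 0.188377   0.17025659] mean spl [0.55893903 0.18847147] max z 0.1717866316046604
0.146 [0.54153315 0.1703729  0.14600126] [0.5769437  0.20582255 0.14989851] [0.55923842 0.18809772]
0.159 [0.54737492 0.17622311 0.15919727] [0.57113095 0.19984476 0.16397729] [0.55925294 0.18803393]
0.1645 [0.55253993 0.18069296 0.1645228 ] [0.56669793 0.19529522 0.16698471] [0.55961893 0.18799409]
rim (array([0.5594, 0.188 ]), np.float64(0.0869), 4140)
[169.6 169.4 169.6 168.7 166.9 161.7 155.  147.8 147.7 156.5 152.1 148.5
 147.6 147.9 147.6 146.4 145.5 144.2 144.2 144.9 143.7 144.7 147.9 147.6
 147.5 147.3 147.7 148.1 154.6 161.6 161.8 161.7 165.6 165.9 167.6 169.2]
phase6 -15.79181038209014 0.05062399996705953
```

View pics/drv.png

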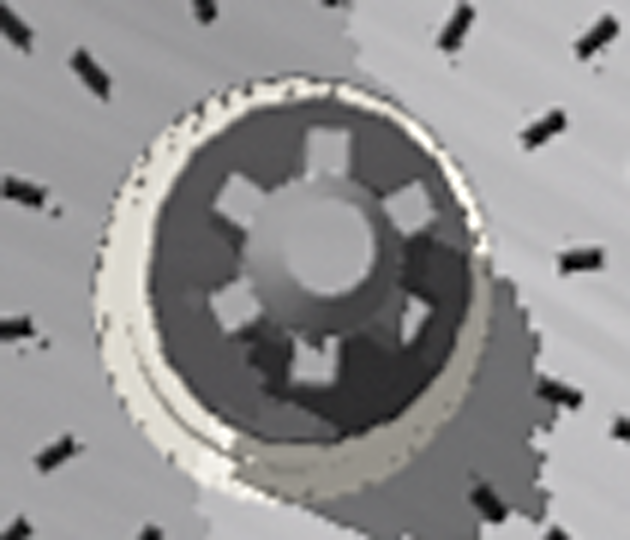

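View pics/pd.png

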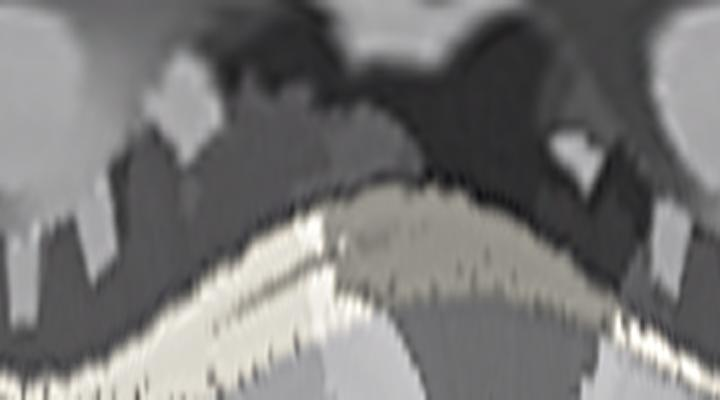

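```bash
python3 drv.py 0.5593 0.188|tail -8; python3 to.py 0.5593 0.188 0.22
```

```text
0.146 [0.54153315 0.1703729  0.14600126] [0.5769437  0.20582255 0.14989851] [0.55923842 0.18809772]
0.159 [0.54737492 0.17622311 0.15919727] [0.57113095 0.19984476 0.16397729] [0.55925294 0.18803393]
0.1645 [0.55253993 0.18069296 0.1645228 ] [0.56669793 0.19529522 0.16698471] [0.55961893 0.18799409]
rim (array([0.5594, 0.188 ]), np.float64(0.0869), 4140)
[161.1 161.7 158.9 148.5 147.8 147.2 161.6 161.6 156.7 147.2 147.3 148.
 161.6 161.4 157.6 147.6 147.7 147.5 152.8 160.1 160.7 147.  147.5 147.9
 152.  161.5 161.8 161.5 147.6 147.5 152.5 161.7 161.5 150.8 148.1 147.3]
phase6 12.98878287985726 0.27654467381256187
11.0 [0.4593 0.1726 0.2109] z [ 0.0048 -0.0179 -0.9998] yaw x -74.41 [ 0.49 -0.53 -0.95] [ 0.038 -0.015  0.014] op 0.05529191929147995 [ 0.322  0.048  2.151 -0.023  0.943  1.634]
[ 0.0123 -0.1005 -0.0089]
```

View pics/pd.png

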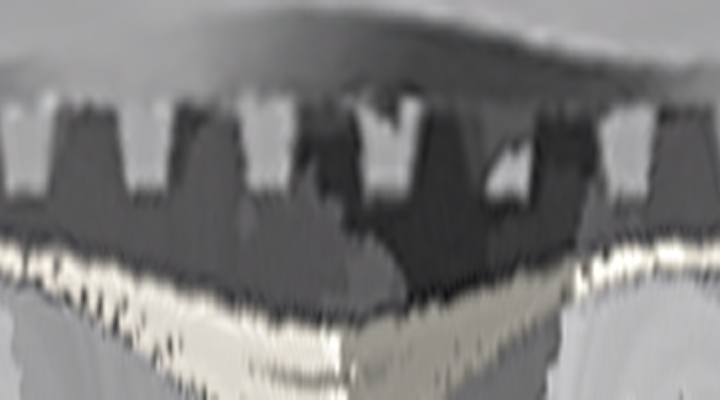

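Shaft axis is at (0.5593, 0.1880); the shoulder, splines and rim all agree. Splines lie at about 13.5° modulo 60°, the cone's gaps at 53.5°, so I need +20° world yaw (tool turn -20°).

Call:
apply_moves(offset=[[0.003,-0.02,-0.002],[0.004,-0.03,0],[0.004,-0.03,0],[0.003,-0.018,0],[0,0,0],[0,0,0],[0,0,0],[0,0,0]], turn=[0,0,0,0,-6.5,-6.5,-6.5,0], fingers=[1,1,1,1,1,1,1,1])

```text
time_s: 11.67
tcp_pos: [0.5642, 0.174, 0.2079]
ee_rot: [0.888, -0.46, 0.005, 0.009]
force: [-0.2, 0.7, -0.9]
opening: 0.0554
```

```bash
python3 to.py 0.558 0.1857 0.20; python3 cone.py w7 >/dev/null; python3 rib.py w7
```

```text
11.6667 [0.5642 0.174  0.2079] z [-2.000e-04 -2.030e-02 -9.998e-01] yaw x -54.76 [-0.17  0.68 -0.89] [ 0.    -0.012 -0.021] op 0.05536512502813195 [ 0.269  0.219  1.96  -0.024  0.968  1.238]
[-0.0132 -0.0018  0.0077]
centre [0.5658 0.1762 0.2366] rel tool [-0.0003 -0.0023 -0.0287]
627 phase 14.2 argmax 19 0.54 [ 0.2  0.4  0.5  0.5  0.5  0.3  0.  -0.3 -0.4 -0.4 -0.3 -0.1]
398 phase 9.2 argmax 11 1.44 [ 1.   1.2  1.4  1.1  0.6 -0.  -0.6 -1.1 -1.3 -1.  -0.5  0.1]
1356 phase 12.8 argmax 13 2.74 [-0.1  0.9  2.1  2.6  0.9 -0.3 -0.9 -1.  -0.9 -0.9 -0.9 -0.7]
```

View pics/w7.png

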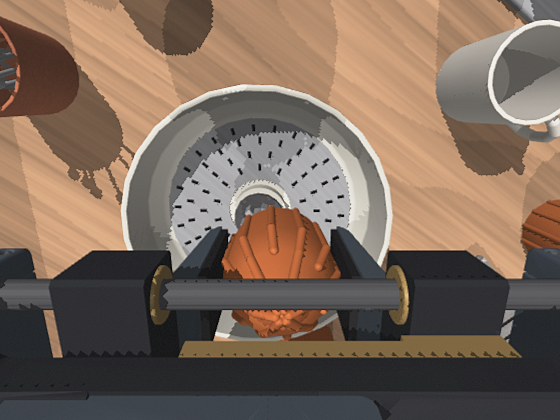

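Call:
apply_moves(offset=[[-0.005,-0.0015,0.004],[-0.006,-0.0015,0.006],[-0.003,-0.0005,0.006],[0,0,0.006],[0,0,0.003]], turn=[-0.3,0,0,0,0], fingers=[1,1,1,1,1])

```text
time_s: 12.18
tcp_pos: [0.5582, 0.1876, 0.1805]
ee_rot: [0.884, -0.467, 0.005, 0.009]
force: [-0.5, -0.5, -1.5]
opening: 0.0553
```

```bash
python3 to.py 0.559 0.1873 0.18
```

```text
12.1833 [0.5582 0.1876 0.1805] z [ 4.000e-04 -2.010e-02 -9.998e-01] yaw x -55.66 [-0.48 -0.55 -1.47] [-0.017  0.036  0.02 ] op 0.05533961237859036 [ 0.294  0.253  1.977 -0.024  0.918  1.28 ]
[ 0.0008 -0.0005  0.0005]
```

```bash
python3 cone.py w8 >/dev/null; python3 rib.py w8; python3 - <<'E'
from h import *
s=ctrl.snapshot('side');save(s,'s8.png');im=cv2.imread('pics/s8.png')[170:330,150:320];cv2.imwrite('pics/s8c.png',cv2.resize(im,None,fx=3.7,fy=3.7,interpolation=cv2.INTER_CUBIC))
E
```

```text
centre [0.5598 0.1897 0.2092] rel tool [-0.0003 -0.0022 -0.0287]
629 phase 11.1 argmax 15 0.46 [ 0.3  0.3  0.3  0.5  0.4  0.2 -0.1 -0.4 -0.5 -0.5 -0.2  0.2]
380 phase 6.3 argmax 8 1.36 [ 1.1  1.2  1.2  0.8  0.5 -0.1 -0.7 -1.2 -1.3 -1.  -0.4  0.6]
1341 phase 11.9 argmax 13 2.68 [ 0.1  1.1  2.3  2.2  0.6 -0.4 -0.8 -0.9 -0.8 -0.8 -0.9 -0.7]
```

View pics/s8c.png

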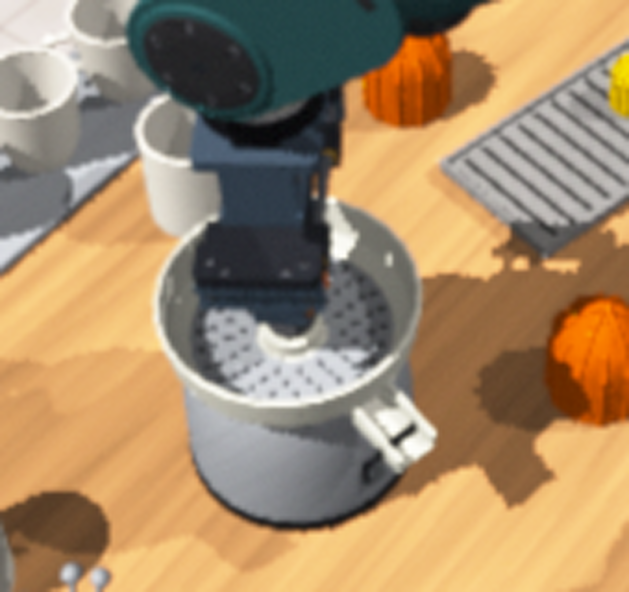

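Call:
apply_moves(offset=[[0.0005,0,0.005],[0,0,0.006],[0,0,0.005]], turn=[-1,-0.4,0], fingers=[1,1,1])

```text
time_s: 12.58
tcp_pos: [0.56, 0.1869, 0.1657]
ee_rot: [0.891, -0.455, 0.006, 0.008]
force: [-0.3, 0.3, -0.6]
opening: 0.0553
```

```bash
python3 to.py 0.559 0.1873 0.155
```

```text
12.5833 [0.56   0.1869 0.1657] z [ 0.0034 -0.0192 -0.9998] yaw x -54.11 [-0.28  0.25 -0.57] [-0.105  0.073 -0.017] op 0.05534879171478204 [ 0.291  0.274  1.981 -0.025  0.889  1.252]
[-0.0011  0.0004  0.0107]
```

Call:
apply_moves(offset=[[0,0,0.004],[0,0,0.004],[0,0,0.004]], turn=[0,0,0], fingers=[1,1,1])

```text
time_s: 12.83
tcp_pos: [0.5599, 0.1863, 0.1523]
ee_rot: [0.89, -0.455, 0.006, 0.008]
force: [-4.0, -0.4, 9.5]
opening: 0.055
```

```bash
python3 to.py 0.559 0.1873 0.155
```

```text
12.8333 [0.5599 0.1863 0.1523] z [ 0.0028 -0.0195 -0.9998] yaw x -54.12 [-4.01 -0.42  9.5 ] [-0.054  0.667  0.03 ] op 0.05495999413363606 [ 0.291  0.293  1.987 -0.026  0.865  1.252]
[-0.0012  0.0002 -0.0027]
```

It meshed at once: the lower edge is at about 146 mm and the force of 9.5 N marks the start of the spring. Now I press on.

Call:
apply_moves(offset=[[0,0,0.003],[0,0,0.004],[0,0,0.004]], turn=[0,0,0], fingers=[1,1,1], force=60)

```text
time_s: 13.08
tcp_pos: [0.5612, 0.1873, 0.147]
ee_rot: [0.89, -0.455, 0.005, 0.008]
force: [-35.8, -5.1, 77.4]
opening: 0.0552
```

```bash
python3 to.py 0.559 0.1873 0.145
```

```text
13.0833 [0.5612 0.1873 0.147 ] z [ 0.0023 -0.0182 -0.9998] yaw x -54.18 [-35.77  -5.13  77.4 ] [-0.794  6.323  0.071] op 0.05519415895319808 [ 0.291  0.303  1.985 -0.024  0.857  1.252]
[-0.0013  0.0018  0.002 ]
```

Call:
apply_moves(offset=[[0,0.0005,0.0005]], turn=[0], fingers=[1])

```text
time_s: 13.17
tcp_pos: [0.5606, 0.1871, 0.1483]
ee_rot: [0.89, -0.455, 0.005, 0.008]
force: [-9.4, -3.1, 12.7]
opening: 0.055
```

```bash
python3 to.py 0.559 0.1873 0.145
```

```text
13.1667 [0.5606 0.1871 0.1483] z [ 9.000e-04 -1.840e-02 -9.998e-01] yaw x -54.18 [-9.44 -3.14 12.72] [-0.46   1.539 -0.037] op 0.05499777111528879 [ 0.291  0.3    1.985 -0.024  0.86   1.252]
[-0.0011  0.0011  0.0033]
```

Call:
apply_moves(offset=[[0,0.0004,0.0025]], turn=[0], fingers=[1])

```text
time_s: 13.25
tcp_pos: [0.5606, 0.1871, 0.1478]
ee_rot: [0.89, -0.456, 0.005, 0.008]
force: [-13.3, -3.3, 37.7]
opening: 0.0552
```

```bash
python3 to.py 0.559 0.1873 0.145; python3 cone.py w9 >/dev/null; python3 to.py; sed -i 's/zc=s\[.tcp.\]\[2\]+.028/zc=s["tcp"][2]+.029/' rib.py; python3 rib.py w9;for i in 1 2 3; do python3 -c "
from h import *
ctrl.snapshot('wrist');o=ctrl.get_obs();print(o['tcp_pos'].round(4),o['force'].round(1))"; done
```

```text
13.25 [0.5606 0.1871 0.1478] z [ 0.0015 -0.0181 -0.9998] yaw x -54.19 [-13.3   -3.33  37.72] [-0.356  2.239 -0.064] op 0.05522385561025468 [ 0.291  0.301  1.986 -0.023  0.859  1.252]
[-0.0011  0.0012  0.0028]
13.35 [0.5606 0.1871 0.1478] z [ 0.0013 -0.0181 -0.9998] yaw x -54.2 [-13.98  -2.23  31.91] [-0.379  2.453 -0.021] op 0.05494098866730376 [ 0.291  0.301  1.986 -0.023  0.859  1.252]
centre [0.5618 0.1889 0.1774] rel tool [-0.0003 -0.0017 -0.0296]
775 phase 4.6 argmax 4 0.65 [ 0.6  0.6  0.4  0.3  0.3 -0.1 -0.4 -0.5 -0.4 -0.3  0.   0.4]
434 phase 4.0 argmax 7 1.26 [ 1.2  1.2  0.9  0.6  0.  -0.4 -0.9 -1.2 -1.2 -0.8 -0.1  0.8]
1246 phase 13.1 argmax 14 2.3 [ 0.1  0.8  1.7  2.3  1.  -0.1 -0.7 -0.8 -0.9 -1.  -0.9 -0.6]
[0.5606 0.1871 0.1478] [-14.2  -3.3  33. ]
[0.5606 0.1871 0.1478] [-14.3  -2.2  32.6]
[0.5606 0.1871 0.1478] [-14.8  -2.4  32. ]
```

View pics/w9.png

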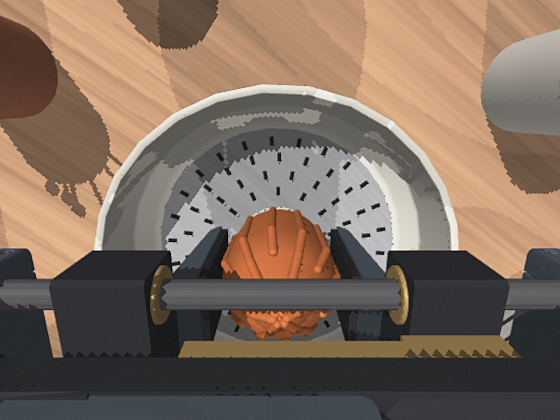

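Pressed to the stop: centre height is 177.4 mm against 177 expected, and the push is a steady 32 N. But a 14 N side force remains and the cone's upper part is about 2.5 mm off axis, so I ease the hand sideways.

Call:
apply_moves(offset=[[-0.0008,0.002,0.002],[-0.0005,0.0015,0.002]], turn=[0,0], fingers=[1,1])

```text
time_s: 13.67
tcp_pos: [0.5603, 0.187, 0.148]
ee_rot: [0.89, -0.456, 0.007, 0.005]
force: [-4.0, -0.7, 20.3]
opening: 0.0552
```

```bash
python3 to.py 0.559 0.1873 0.145; python3 cone.py w10 >/dev/null; python3 rib.py w10;for i in 1 2 3; do python3 -c "
from h import *
ctrl.snapshot('wrist');o=ctrl.get_obs();print(o['tcp_pos'].round(4),o['force'].round(1))"; done
cat > tilt.py <<'E'
from polar import *
import sys
from scipy.optimize import least_squares
for n in sys.argv[1:]:
    s=dict(np.load(n+'.npz'));o=dict(tcp_pos=s['tcp'],ee_rot=s['rot']);zc=s['tcp'][2]+.029
    px=s['pixels'].astype(int);m=(px[...,0]>px[...,2]*1.9)&(px[...,0]>60)
    P,u,v=pts(s,o,m);q=(np.hypot(*(P[:,:2]-s['tcp'][:2]).T)<.04)&(P[:,2]>zc-.03)&(P[:,2]<zc+.05);P=P[q]
    def f(x):
        a=np.array([x[2],x[3],1]);a/=np.linalg.norm(a);d=P-[x[0],x[1],zc+x[4]];h=d@a;r=np.linalg.norm(d-h[:,None]*a,axis=1)
        # radius profile: 27 below +.006, then tapering
        rp=np.interp(h,[.005,.0145,.0199,.0224,.0248,.0274,.029,.0307,.0327,.0340],[.027,.0203,.016,.014,.012,.010,.008,.006,.004,.0018])
        return r-rp
    x=least_squares(f,[*s['tcp'][:2],0,0,0],loss='soft_l1',f_scale=.0007,x_scale=[.001,.001,.02,.02,.001]).x
    print(n,len(P),'centre',x[:2].round(4),(zc+x[4]).round(4),'tilt',x[2:4].round(3),np.hypot(*x[2:4]).round(3),'rms',np.median(np.abs(f(x))).round(5))
E
python3 tilt.py w5 w6 w7 w8 w9 w10
```

```text
13.6667 [0.5603 0.187  0.148 ] z [ 0.0081 -0.0161 -0.9998] yaw x -54.22 [-4.03 -0.66 20.29] [ 0.044  0.589 -0.063] op 0.055245315802172505 [ 0.291  0.298  1.99  -0.024  0.851  1.253]
[-0.0011  0.0009  0.003 ]
centre [0.5612 0.1886 0.1774] rel tool [-0.0003 -0.0016 -0.0294]
762 phase 3.3 argmax 0 0.77 [ 0.8  0.6  0.5  0.3  0.1 -0.2 -0.5 -0.7 -0.6 -0.3  0.1  0.4]
433 phase 4.1 argmax 0 1.52 [ 1.5  1.3  1.1  0.6  0.2 -0.3 -0.8 -1.4 -1.6 -1.  -0.3  0.7]
1251 phase 13.1 argmax 14 2.28 [ 0.2  0.8  1.8  2.3  1.  -0.1 -0.8 -0.8 -0.9 -1.  -1.  -0.7]
[0.5603 0.187  0.148 ] [-4.5 -1.4 21.7]
[0.5603 0.187  0.148 ] [-3.8 -0.9 22.4]
[0.5603 0.187  0.148 ] [-4.5 -1.4 23.3]
w5 8240 centre [ 0.5401 -0.1248] 0.2699 tilt [0.037 0.017] 0.041 rms 0.00076
w6 8222 centre [0.4598 0.1768] 0.2393 tilt [0.077 0.019] 0.079 rms 0.00078
w7 8194 centre [0.5659 0.1764] 0.2372 tilt [0.075 0.048] 0.089 rms 0.00078
w8 8205 centre [0.5599 0.19  ] 0.2098 tilt [0.076 0.048] 0.09 rms 0.00078
w9 8305 centre [0.5618 0.1892] 0.1781 tilt [0.067 0.063] 0.093 rms 0.00079
w10 8330 centre [0.5613 0.1891] 0.1782 tilt [0.059 0.059] 0.083 rms 0.00077
```

The camera fit puts the tilt somewhere around 0.05 rad once its one-sided bias is allowed for; the limit is 0.08. To get margin I open briefly so the cone can level itself on the shoulder, then regrip and press.

Call:
apply_moves(offset=[[0,0,-0.003],[0,0,-0.003],[0,0,-0.001],[0,0,0]], turn=[0,0,0,0], fingers=[-0.4,-0.4,-0.4,-0.4])

```text
time_s: 14.25
tcp_pos: [0.5616, 0.1875, 0.1562]
ee_rot: [0.89, -0.456, 0.008, 0.004]
force: [-0.3, 0.4, -0.1]
opening: 0.0637
```

```bash
python3 to.py 0.559 0.1873 0.155;python3 cone.py w11 >/dev/null;sed -i 's/s\["tcp"\]\[2\]+.029/.182/' rib.py;sed -i "s/zc=s\['tcp'\]\[2\]+.029/zc=.180/" tilt.py; python3 rib.py w11; python3 tilt.py w10 w11
```

```text
14.25 [0.5616 0.1875 0.1562] z [ 0.0107 -0.0152 -0.9998] yaw x -54.24 [-0.33  0.4  -0.05] [-0.    -0.04  -0.016] op 0.06367757507153507 [ 0.291  0.287  1.986 -0.023  0.863  1.253]
[-0.0014  0.0022  0.0012]
centre [0.5589 0.1874 0.1834] rel tool [-0.001   0.0022 -0.0272]
980 phase 14.3 argmax 14 1.73 [ 0.1  0.8  1.5  1.7  1.4  0.6 -0.2 -1.  -1.4 -1.5 -1.2 -0.7]
526 phase 15.3 argmax 14 2.09 [-0.3  0.5  1.6  2.   1.6  0.8 -0.2 -1.  -1.5 -1.5 -1.4 -1.1]
880 phase 13.9 argmax 14 2.53 [-0.4  0.5  1.7  2.4  1.3  0.1 -0.6 -0.9 -0.9 -0.8 -0.9 -1. ]
w10 8233 centre [0.5613 0.1891] 0.1783 tilt [0.06 0.06] 0.085 rms 0.00078
w11 8238 centre [0.5592 0.1874] 0.1842 tilt [0.021 0.016] 0.026 rms 0.00077
```

View pics/w11.png

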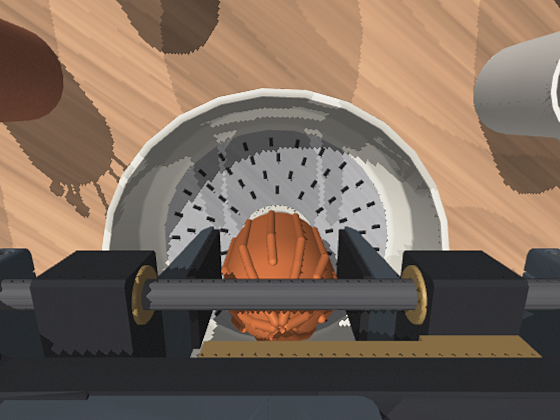

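The cone levelled: fully home with its centre at (0.559, 0.1875, 0.1834), and the fitted tilt is down to its bias value. I regrip centred.

Call:
apply_moves(offset=[[-0.001,0.002,0.0005],[0,0.0005,0.001],[0,0,0.001],[0,0,0.0005],[0,0,0.0005]], turn=[0,0,0,0,0], fingers=[1,1,1,1,1], force=60)

```text
time_s: 14.77
tcp_pos: [0.5587, 0.1868, 0.1527]
ee_rot: [0.89, -0.456, 0.008, 0.004]
force: [-2.0, -0.1, 9.5]
opening: 0.0546
```

```bash
python3 to.py 0.559 0.1873 0.150
```

```text
14.7667 [0.5587 0.1868 0.1527] z [ 0.0103 -0.015  -0.9998] yaw x -54.25 [-2.04 -0.06  9.53] [-0.102  0.497 -0.024] op 0.05464285528613704 [ 0.291  0.288  1.993 -0.023  0.856  1.253]
[-0.0003 -0.0005  0.0027]
```

Call:
apply_moves(offset=[[0,0,0.003],[0,0,0.003]], turn=[0,0], fingers=[1,1])

```text
time_s: 14.93
tcp_pos: [0.5594, 0.187, 0.148]
ee_rot: [0.89, -0.456, 0.008, 0.004]
force: [-6.4, -1.6, 30.7]
opening: 0.0554
```

```bash
python3 to.py 0.559 0.1873 0.148;python3 cone.py w12 >/dev/null; python3 rib.py w12; python3 tilt.py w12; python3 to.py
```

```text
14.9333 [0.5594 0.187  0.148 ] z [ 0.0116 -0.0145 -0.9998] yaw x -54.26 [-6.44 -1.56 30.7 ] [-0.223  1.084 -0.004] op 0.05540695494778373 [ 0.291  0.295  1.994 -0.023  0.846  1.253]
[-0.0005  0.0001  0.    ]
centre [0.5758 0.2432 0.1031] rel tool [-0.0368 -0.0461  0.0443]
0 phase nan argmax 0 nan [nan nan nan nan nan nan nan nan nan nan nan nan]
0 phase nan argmax 0 nan [nan nan nan nan nan nan nan nan nan nan nan nan]
0 phase nan argmax 0 nan [nan nan nan nan nan nan nan nan nan nan nan nan]
w12 8384 centre [0.5593 0.1882] 0.1779 tilt [0.023 0.024] 0.033 rms 0.00078
15.0333 [0.5596 0.187  0.1483] z [ 0.0118 -0.0145 -0.9998] yaw x -54.25 [-3.23 -0.54 14.05] [-0.085  0.662 -0.022] op 0.055157024000619496 [ 0.291  0.295  1.994 -0.023  0.846  1.253]rib.py:22: RuntimeWarning: Mean of empty slice.
  sc.append(e[k][w].mean()-e[k][~w].mean())
  ret = ret.dtype.type(ret / rcount)
```

Call:
apply_moves(offset=[[-0.0003,0.0005,0.0028]], turn=[0], fingers=[1])

```text
time_s: 15.12
tcp_pos: [0.5602, 0.1873, 0.1476]
ee_rot: [0.89, -0.456, 0.009, 0.003]
force: [-17.7, -4.3, 56.8]
opening: 0.0547
```

```bash
python3 to.py;python3 cone.py w13 >/dev/null; python3 tilt.py w13; for i in 1 2 3 4 5 6; do python3 -c "
from h import *
ctrl.snapshot('wrist');o=ctrl.get_obs();print(o['tcp_pos'].round(4),o['force'].round(1))"; done
```

```text
15.1167 [0.5602 0.1873 0.1476] z [ 0.0136 -0.014  -0.9998] yaw x -54.25 [-17.72  -4.31  56.79] [-0.931  3.19  -0.03 ] op 0.05466068409369142 [ 0.291  0.296  1.993 -0.023  0.844  1.253]
w13 8322 centre [0.56   0.1886] 0.1777 tilt [0.027 0.03 ] 0.04 rms 0.00078
[0.5603 0.1874 0.1479] [-10.1  -2.8  33. ]
[0.5603 0.1873 0.1479] [-10.1  -2.5  34.3]
[0.5603 0.1873 0.1479] [-9.3 -2.6 33.2]
[0.5603 0.1873 0.1479] [-9.3 -3.7 34.6]
[0.5602 0.1873 0.1479] [-9.7 -3.1 34. ]
[0.5603 0.1873 0.1479] [-9.  -2.8 33.7]
```

```bash
python3 - <<'E'
from h import *
s=ctrl.snapshot('side');save(s,'s14.png')
for t in('cone_small_center','mug_a','tumbler','carafe'):
    for r in ctrl.silhouettes('side',t)[:2]:
        P,u,v=pts(s,None,r['region']);print(t,round(r['p'],2),r['bbox'],np.median(P,0).round(3))
o=ctrl.get_obs();print(o['time_s'],o['tcp_pos'],o['force'],o['opening'])
ctrl.job_done()
o=ctrl.get_obs();print(o['time_s'],o['tcp_pos'],o['force'],o['opening'])
E
```

```text
cone_small_center 0.62 [316.4, 189.1, 13.3, 14.7] [ 0.533 -0.222  0.046]
cone_small_center 0.59 [185.1, 204.3, 21.0, 32.2] [0.767 0.095 0.053]
mug_a 0.82 [186.5, 201.7, 22.4, 34.0] [0.763 0.096 0.051]
mug_a 0.62 [114.7, 297.4, 37.0, 50.7] [0.658 0.424 0.052]
carafe 0.8 [342.2, 137.5, 31.6, 24.2] [ 0.528 -0.467  0.046]
15.7667 [0.56023289 0.18733279 0.14790667] [-9.38940041 -2.45252471 32.88030246] 0.0551398624948698
the job is handed in; nothing more can be done
the job is handed in; nothing more can be done
```

The large orange cone is meshed on the drive shaft and held pressed down to the stop; I handed the job in at 15.8 s of the 51 s allowed.

**How it went**
- **Picking the cone:** I took the smallest of the three orange cones, the one on the rack.
- **Regrips:** I regripped once on the rack because the first grip was too high. After the first press the cone leaned about 0.06 rad. I opened the fingers briefly, it levelled itself on the shoulder, and I regripped and pressed again.
- **Meshing:** I turned the cone 20° to match its splines to the shaft's, and it slid home on the first try.

**Last checks**

| Check | Measured | Needed or expected |
|---|---|---|
| Push down | steady 33–34 N | 14 N at the stop |
| Finger opening | 55 mm, grip set to 60 N | about 56 mm across the cone |
| Centre height above the counter | about 177 mm | 177 mm pressed down, 183 mm released |
| Distance from the shaft axis | about 1 mm | under 5 mm |
| Tilt | about 0.01–0.02 rad after allowing for view bias; raw fit 0.04 | under 0.08 rad |

- **Other objects:** the small yellow cone and the second mug read the same as at the start. The other mug and the carafe were partly hidden by the arm, and the tumbler was not found in that last picture. The spoon pot was not checked there. I saw no sign of touching any of them.

**What did not go cleanly**
- **Force peaks:** the wrist force reached 77 N on the first press and 57 N on the last (limit 120 N). When I regripped on the rack it showed about 45 N, probably the fingertips pressing on the rack.
- **Side force:** about 9 N of side force was still on the wrist at the end.
- **Rib-angle check:** the fit failed on one picture near the end because its starting height was wrong, so I ignored that result. Other fits on the seated cone gave about 14°, matching the shaft's splines.

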